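# Fill the sprung dish dispenser and cap it

### The job

Clear the steel shaker off the dish dispenser's sprung platform and stand it upright in the small tray; then stack every round white dish from the counter on the platform, right way up between the guide rods, lowering each one gently without dropping it or slamming the platform down. Last, find the dispenser's own cover in the bin, the round lid as wide as the dishes, and lay it flat, knob up, on top of the finished stack; the other things stay in the bin, and the square dish and the measuring spoons stay where they are on the counter.

Things in the scene. Friction and masses are not known exactly. Their poses are not given: they have to be found in the camera images.
- dispenser: fixed steel dish dispenser: foot plate 130 x 130 x 12 mm, four upright 7 mm rods centred at x, y = +-27.6 mm, straight to 196 mm high, then leaning out 9 mm in x and y to end at 217 mm. A 60 mm round thing has 5 mm play all round between them. Its sides (+-x, +-y) are open, 48 mm between rods, for fingers to pass. Origin: centre of the plate's underside, z up; yaw varies
- platform_top (a point): centre of the top face of the sprung round platform (58 mm across) between the rods; 168 mm above the counter when empty. It sinks straight down about 10 mm per newton (about 25 mm per dish), damped, settling in about 1 s, and rises again when unloaded. The dishes go on it in one column
- platform (a joint): how far the platform has sunk, m: 0 empty and up, 0.148 at the lower stop (five dishes and the cover do not quite reach it)
- shaker: steel spice shaker, a cylinder 40 mm across and 60 mm high with a slightly domed top (straight sides up to 48 mm), 0.15 kg; it starts standing on the platform. Origin: centre of the underside, z up
- tray: small open plastic tray, fixed, 100 x 100 x 25 mm outside, walls and floor 4 mm, on the counter between robot and dispenser. Origin: centre of its underside
- bin: open plastic stacking bin, fixed, 200 mm (its x) by 280 mm (its y), 55 mm high, walls and floor 4 mm, to the right of the dispenser, with six mixed things lying in it. Origin: centre of its underside
- cover: the dispenser's cover: flat round aluminium lid, 60 mm across and 6 mm thick, with an upright black knob in the middle 16 mm across and 24 mm tall (30 mm overall), 0.06 kg. It lies flat, knob up, somewhere in the bin. Origin: centre of its underside, z up
- big_lid: another round lid with the same knob, but 82 mm across; lies in the bin and stays there. Origin: centre of the underside
- square_lid: square lid, 58 x 58 mm, 6 mm thick, with the same knob; lies in the bin and stays there. Origin: centre of the underside
- cutter: steel pastry ring, 68 mm across, 30 mm high; lies in the bin and stays there. Origin: centre of the underside
- egg_cup: white egg cup, 46 mm across, 42 mm high; stands in the bin and stays there. Origin: centre of the underside
- jar_lid: plain steel jar lid without knob, 74 mm across, 14 mm thick; lies in the bin and stays there. Origin: centre of the underside
- square_dish: square white ceramic dish, 56 x 56 mm, 26 mm high, standing among the round dishes; not for the dispenser. Origin: centre of the underside
- spoons: nested steel measuring spoons, 120 mm long along their x, 36 mm wide at the bowl end (+x, 40 mm from the origin), 20 mm high, lying beyond the dishes; to be left alone
- dish0: one of three to five identical round white ceramic dip dishes, 60 mm across, 28 mm high, shallow hollow in the top, 0.25 kg give or take 10 percent; they stack flat, base on rim. Origin: centre of the underside, z up. All start right way up on the open counter to the left of the dispenser
- dish1: one of three to five identical round white ceramic dip dishes, 60 mm across, 28 mm high, shallow hollow in the top, 0.25 kg give or take 10 percent; they stack flat, base on rim. Origin: centre of the underside, z up. All start right way up on the open counter to the left of the dispenser
- dish2: one of three to five identical round white ceramic dip dishes, 60 mm across, 28 mm high, shallow hollow in the top, 0.25 kg give or take 10 percent; they stack flat, base on rim. Origin: centre of the underside, z up. All start right way up on the open counter to the left of the dispenser
- dish3: one of three to five identical round white ceramic dip dishes, 60 mm across, 28 mm high, shallow hollow in the top, 0.25 kg give or take 10 percent; they stack flat, base on rim. Origin: centre of the underside, z up. All start right way up on the open counter to the left of the dispenser
- dish4: one of three to five identical round white ceramic dip dishes, 60 mm across, 28 mm high, shallow hollow in the top, 0.25 kg give or take 10 percent; they stack flat, base on rim. Origin: centre of the underside, z up. All start right way up on the open counter to the left of the dispenser

How it is judged:
On the way, in this order (a step that is already met when the one before it is completed fails the run):
1. the shaker stands upright in the tray, off the platform (horizontal distance between shaker and tray below 0.045 m and z of shaker in the frame of tray below 0.012 m and angle between shaker's own z axis and vertical below 0.15 rad), for 0.2 s.
2. every round dish that is present stands in the stack on the platform, right way up and at rest, with the cover not yet on it (horizontal distance between each of dish0, dish1, dish2, dish3, dish4 and platform_top below 0.014 m and z of dish0 in the frame of platform_top between -0.004 and 0.13 m and angle between each of dish0, dish1, dish2, dish3, dish4's own z axis and vertical below 0.12 rad and linear speed of each of dish0, dish1, dish2, dish3, dish4 below 0.03 m/s and z of dish1 in the frame of platform_top between -0.004 and 0.13 m and z of dish2 in the frame of platform_top between -0.004 and 0.13 m and z of dish3 in the frame of platform_top between -0.004 and 0.13 m and z of dish4 in the frame of platform_top between -0.004 and 0.13 m and horizontal distance between cover and platform_top above 0.05 m), for 0.2 s.
At the end, for the whole second after the job is handed in: Shaker upright in the tray (45 mm); every dish present in one column on the platform (14 mm, tilt 0.12 rad); the cover flat, knob up on top of them (14 mm, 0.12 rad); the other five things still in the bin; all at rest (all of step 1 and horizontal distance between each of dish0, dish1, dish2, dish3, dish4, cover and platform_top below 0.014 m and z of dish0 in the frame of platform_top between -0.004 and 0.13 m and angle between each of dish0, dish1, dish2, dish3, dish4, cover's own z axis and vertical below 0.12 rad and linear speed of each of dish0, dish1, dish2, dish3, dish4, cover below 0.03 m/s and z of dish1 in the frame of platform_top between -0.004 and 0.13 m and z of dish2 in the frame of platform_top between -0.004 and 0.13 m and z of dish3 in the frame of platform_top between -0.004 and 0.13 m and z of dish4 in the frame of platform_top between -0.004 and 0.13 m and z of cover in the frame of dish0 above 0.024 m and z of cover in the frame of dish1 above 0.024 m and z of cover in the frame of dish2 above 0.024 m and z of cover in the frame of dish3 above 0.024 m and z of cover in the frame of dish4 above 0.024 m and z of cover in the frame of platform_top between 0.02 and 0.15 m and x of big_lid in the frame of bin between -0.1 and 0.1 m and y of big_lid in the frame of bin between -0.14 and 0.14 m and x of square_lid in the frame of bin between -0.1 and 0.1 m and y of square_lid in the frame of bin between -0.14 and 0.14 m and x of cutter in the frame of bin between -0.1 and 0.1 m and y of cutter in the frame of bin between -0.14 and 0.14 m and x of egg_cup in the frame of bin between -0.1 and 0.1 m and y of egg_cup in the frame of bin between -0.14 and 0.14 m and x of jar_lid in the frame of bin between -0.1 and 0.1 m and y of jar_lid in the frame of bin between -0.14 and 0.14 m and velocity of joint platform between -0.02 and 0.02 m/s); the robot touches nothing.
It fails at once if the platform is slammed down faster than 0.45 m/s (something dropped on it from a height) (velocity of joint platform above 0.45 m/s).
It fails at once if a bystander on the counter (square dish, spoons) is moved more than 60 mm (distance of any of square_dish, spoons from where it was at the start of the episode above 0.06 m).
Of dish0, dish1, dish2, dish3, dish4 only 3 to 5 are there at a start; the rules pass over those that are not, and their reading is None.
At some moment in a run one of dish0, dish1, dish2, dish3, dish4 may be knocked a few centimetres aside while the robot is not near it.
It also fails if it takes over 210 s, if anything falls off the work surface, if the arm or the gripper's body presses on something with over 40 N, if the wrist force passes 120 N, or if a joint passes its speed limit or range.

### The arm

A 6-joint arm with a two-finger parallel gripper is mounted at the origin on the work surface. World frame = base frame: x ahead of the robot, y to its left, z up, the work surface at z = 0. Lengths are in m, angles in rad, forces in N, time in s.
With the tool pointing down it reaches from about 0.425 to 0.925 m from the base axis. Payload 12.5 kg.
Tool frame: the origin (TCP) lies midway between the tips of the shut fingers; the grasp point (between the pads) lies 19 mm behind it; z points along the fingers, y is the line along which they close (so a half turn about z gives the same grasp; the last joint's range is limited). The gripper opens to 85 mm and grips with 20 to 120 N. Pads are 22 mm wide; open, the fingers measure 114 mm over their backs; the gripper's body (76 mm by 85 mm) begins 54 mm behind the grasp point. The pads swing forward as they close: fully open they stand 13 mm farther back than shut.
Start: joints at [-1.348, 0.491, 1.559, -0, 1.092, -0.106], TCP at [0.202, -0.592, 0.204] pointing down, gripper open.
Joint ranges: [-3.1, 3.1], [-0.84, 2.19], [0.05, 2.79], [-1.13, 4.28], [0.06, 2.93], [-2.69, 2.69]. Speed limits (rad/s): [2.22, 2.22, 2.79, 3.14, 3.14, 3.14].

### API

Orientations are given as a unit quaternion [w, x, y, z].
In Python, from station import * gives the robot as it stands.
- The arm moves only by the tool move_arm, never from a script. Its argument "increments" is a list of rows, each a list of 2 entries, a list of its own where there are three numbers: the shift along the world's x, y, z in m, then the turn, a rotation vector about the world's x, y, z in rad. A call has 1 to 20 rows; each row is the pose to reach, as a shift and turn from the pose commanded when the call began; what a row does not reach only later rows make up. A row lasts 1/8 s, in which the tool goes at most 62.5 mm and 10.7 degrees, less where a joint would pass 70% of its speed; a pose out of reach is approached as far as the arm can. A call with a gripper value outside its range is refused whole. "jaw" is the finger opening in m, from 0 to 0.0854, set as the call begins (left out, the last holds). The fingers move at their own pace and stop on an object; the grip force is fixed at half the most. Time passes only in rows, so rows that repeat a pose let the fingers close. It gives the time, the measured TCP pose, the force, the opening and the grip force at its end, in the units of the state.
- get_state(): the state, without advancing time (a new reading comes with each control period).
- get_image(name): name is "scene" or "top"; returns (picture, depth): 420x560x3 uint8, red, green, blue; 420x560 float32, m along the optical axis (not along the pixel's ray), 0 where there is no reading.
- calibration(name): a dict with "fovy" (degrees; the focal length in pixels is half the picture's height over the tangent of half this angle, whatever the lens; pixels are square), "cx", "cy" (the principal point, pixels), "D" ([k1, k2, p1, p2, k3] as OpenCV has them; the pictures are not rectified), "eye" and "attitude" of the camera in the world. Camera axes: x right, y down, z forward; pixel columns grow to the right and rows downward; lengths in m; the calibration is good to about 2 mm. A picture is of the moment at which its call begins. calibration takes no time and is no camera call.
- close_job(): hands the job in; it is judged then, once.
Trained networks look in the newest picture that a camera, given by its name, has taken for a name from the list of things; names that differ only in an ending like _2 or _b are one class to them, and where a whole thing is asked for, a point or a joint stands for the part that bears it (a point fixed in the world has none). Each returns a list of dicts, best first, with "confidence" (0 to 1); they miss things now and then, are a little off and sometimes report something else, mostly with a low value. They report only what shows in the picture. A call takes as long as a camera call.
- find_in(camera, label): "rect" ([left, top, right, bottom] in pixels, round what is visible of it).
- outline_of(camera, label): "mask" (420x560 bool, what is visible of it) and "rect" ([left, top, right, bottom] in pixels, round what is visible of it).
- spot_point(camera, label): "uv" ([column, row] in pixels: a listed point, or the origin of a listed thing).
The state is a dict: "t": time; "joints": joint angles; "joint_velocities": joint speeds; "effort": joint torques, N m; "tcp_pos": TCP position; "tool_rot": TCP orientation; "ft_force": force on the tool from outside, world axes, zero at the start; "wrist_torque": the same for the moment, N m; "width": finger opening in m; "finger_force": force on a finger pad.
Only numpy, scipy, OpenCV 4.12 (cv2) and the standard library are available. Lean on these libraries where they do the work, as an engineer would, in place of code of your own. Each camera call takes 0.05 s, during which the arm holds its last target. There are 200 camera calls.

## Working session

There is one attempt and no reset: what is moved stays moved. The work goes in short steps, Python scripts to look and compute and a tool call to move; the robot and the scene stay as the last step left them, time stands still between calls to the robot, and variables do not carry over. Pictures are saved under pics/ and viewed, at most 14 in all, crops included, and the job is handed in when it is done.

Besides the shell and the picture viewer there is one more tool, called after "Request:" in YAML: its name, and indented under it one key for each argument. move_arm: Moves the arm, as the interface text tells. Its arguments: {"type":"object","properties":{"increments":{"type":"array","items":{"type":"array"}},"jaw":{"type":"number"}},"required":["increments"]}

```bash
mkdir -p pics; ls
cat > h.py <<'E'
from station import *
import numpy as np, cv2
from scipy.spatial.transform import Rotation as R
def cal(n):
    c=calibration(n); f=210/np.tan(np.radians(c['fovy'])/2)
    q=np.array(c['attitude'])
    Rm=R.from_quat([q[1],q[2],q[3],q[0]]).as_matrix() if q.size==4 else q.reshape(3,3)
    K=np.array([[f,0,c['cx']],[0,f,c['cy']],[0,0,1.]])
    return K,np.array(c['D'],float),Rm,np.array(c['eye'])
def rays(n,uv):
    K,D,Rm,e=cal(n)
    p=cv2.undistortPoints(np.array(uv,float).reshape(-1,1,2),K,D).reshape(-1,2)
    return np.c_[p,np.ones(len(p))]@Rm.T,e
def cloud(n,d):
    v,u=np.mgrid[0:420,0:560]
    r,e=rays(n,np.c_[u.ravel(),v.ravel()])
    return (e+r*d.reshape(-1,1)).reshape(420,560,3)
def atz(n,uv,z):
    r,e=rays(n,uv); return e+r*((z-e[2])/r[:,2])[:,None]
E
python3 - <<'E'
from h import *
for n in ['scene','top']:
    print(calibration(n))
    im,d=get_image(n); cv2.imwrite(f'pics/{n}0.png',im[:,:,::-1]); np.save(n+'0.npy',d)
print(get_state())
P=cloud('top',np.load('top0.npy'))
for l in ['dish0','square_dish','shaker','tray','bin','dispenser','cover','big_lid','square_lid','platform_top','spoons']:
    for o in outline_of('top',l):
        m=o['mask']; print(l,round(o['confidence'],2),[int(x) for x in o['rect']],np.median(P[m],0).round(3),np.percentile(P[m][:,2],95).round(3))
E
```

```text
pics
{'fovy': 53.07367682005137, 'cx': 287.89758714590306, 'cy': 206.1713098960906, 'D': array([0.00070192, 0.        , 0.        , 0.        , 0.        ]), 'eye': array([ 1.27969153, -0.25893649,  0.78321137]), 'attitude': array([-0.34554336,  0.74168966,  0.5193439 , -0.24653225])}
{'fovy': 55.94412171616347, 'cx': 277.6057656730589, 'cy': 212.21160720025867, 'D': array([-0.01498106,  0.        ,  0.        ,  0.        ,  0.        ]), 'eye': array([0.34700043, 0.03367502, 1.14336117]), 'attitude': array([ 0.06955386, -0.66511515,  0.73969061, -0.07511256])}
{'t': 0.1, 'joints': array([-1.34760943e+00,  4.91489373e-01,  1.55935916e+00, -2.28600348e-06,
        1.09169810e+00, -1.05640110e-01]), 'joint_velocities': array([ 1.23045445e-03, -1.60427787e-03, -2.74105907e-03,  6.79113910e-04,
        1.53004612e-03, -5.72579542e-05]), 'effort': array([ 3.36631463e-03, -6.19446731e+01, -2.62028307e+01, -5.99248574e-05,
        2.93601610e-03, -1.07247416e-05]), 'tcp_pos': array([ 0.20178366, -0.59130853,  0.20340245]), 'tool_rot': array([-4.76105708e-04,  9.86514321e-01,  1.63674273e-0
[... 647 characters left out ...]
] [ 0.594 -0.031  0.209] 0.213
shaker 0.18 [261, 240, 295, 280] [0.439 0.028 0.005] 0.026
tray 0.61 [260, 241, 295, 281] [0.44  0.028 0.005] 0.026
bin 0.93 [327, 175, 443, 259] [ 0.534 -0.308  0.005] 0.055
bin 0.39 [129, 193, 171, 208] [0.662 0.41  0.016] 0.021
dispenser 0.76 [265, 170, 319, 234] [ 0.582 -0.021  0.013] 0.189
cover 0.53 [338, 196, 360, 217] [ 0.576 -0.195  0.011] 0.032
cover 0.44 [260, 242, 295, 283] [0.44  0.028 0.005] 0.026
big_lid 0.8 [361, 187, 391, 215] [ 0.58  -0.283  0.01 ] 0.021
square_lid 0.69 [395, 188, 417, 209] [ 0.582 -0.371  0.01 ] 0.032
platform_top 0.59 [281, 185, 303, 204] [ 0.59  -0.022  0.153] 0.157
spoons 0.49 [128, 192, 173, 209] [0.663 0.401 0.015] 0.021
```

Run:
```python
import cv2
im=cv2.imread('pics/top0.png')[155:300,100:460]
cv2.imwrite('pics/top0c.png',cv2.resize(im,None,fx=2.2,fy=2.2,interpolation=cv2.INTER_CUBIC))
```

```text
(no output)
```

View pics/scene0.png

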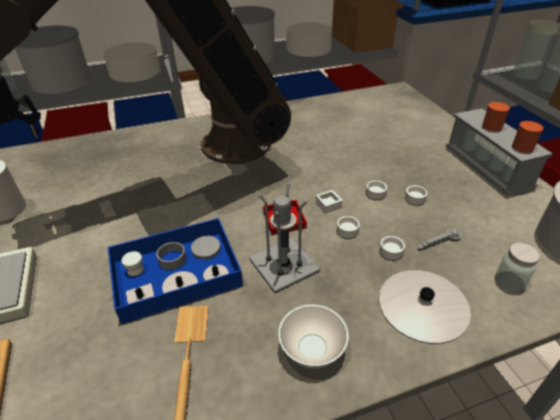

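View pics/top0c.png

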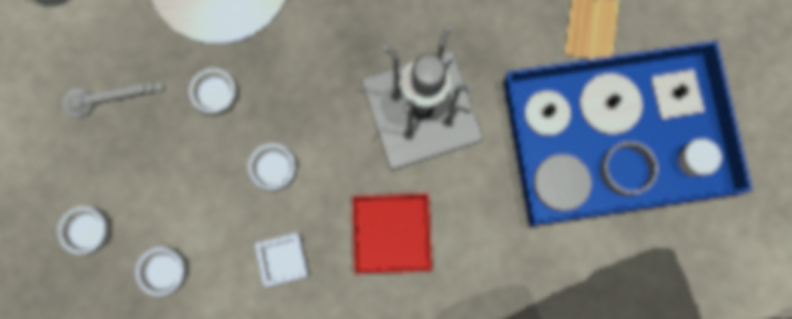

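The pictures show four round dishes (top px ≈ (196,198), (223,232), (138,260), (172,277)), the square dish at (227,273), the red tray at (278,261) and the cover at (349,206), which is the smallest round lid with a knob. I'll fit precise poses next.

```bash
cat >> h.py <<'E'
from scipy.optimize import least_squares
def circ(Q):
    """fit circle of convex hull points"""
    h=cv2.convexHull(Q[:,:2].astype(np.float32)).reshape(-1,2)
    s=least_squares(lambda p:np.hypot(h[:,0]-p[0],h[:,1]-p[1])-p[2],[*h.mean(0),.03],loss='soft_l1',f_scale=.002)
    return s.x
def near(P,c,r,z0,z1):
    m=(np.hypot(P[...,0]-c[0],P[...,1]-c[1])<r)&(P[...,2]>z0)&(P[...,2]<z1)
    return P[m]
E
python3 - <<'E'
from h import *
for n in ['top','scene']:
    P=cloud(n,np.load(n+'0.npy')); print(n)
    for c in [(.541,.173),(.484,.424),(.652,.244),(.423,.327)]:
        Q=near(P,c,.048,.021,.035); print('dish',circ(Q).round(4),len(Q),Q[:,2].max().round(4))
    Q=near(P,(.594,-.031),.045,.18,.225); print('shaker',circ(near(P,(.594,-.031),.03,.19,.225)).round(4),Q[:,2].max())
    Q=near(P,(.58,-.02),.10,.007,.018); b=cv2.minAreaRect(Q[:,:2].astype(np.float32)); print('plate',b)
    Q=near(P,(.44,.028),.09,.015,.032); print('tray',cv2.minAreaRect(Q[:,:2].astype(np.float32)))
    Q=near(P,(.576,-.195),.045,.006,.014); print('cover',circ(Q).round(4))
    Q=near(P,(.576,-.195),.03,.025,.045); print('knob',circ(Q).round(4),np.median(Q,0),len(Q))
    Q=near(P,(.59,-.025),.09,.17,.24)
    # rods tops
    k=Q[np.hypot(Q[:,0]-.594,Q[:,1]+.03)>.027]; lab=[]
    from scipy.cluster.hierarchy import fcluster,linkage
    if len(k)>3:
        L=fcluster(linkage(k[:,:2]),.015,'distance')
        for i in set(L): print('rod',k[L==i].mean(0).round(4),k[L==i][:,2].max().round(3),(L==i).sum())
E
```

```text
top
dish [0.5412 0.1733 0.0294] 131 0.0324
dish [0.4849 0.4224 0.0299] 145 0.0328
dish [0.6516 0.244  0.0298] 128 0.0347
dish [0.422  0.3255 0.0299] 145 0.0331
shaker [ 0.5998 -0.0322  0.0194] 0.21752626841222544
plate ((0.5819255113601685, -0.03971137851476669), (0.1696939766407013, 0.14091777801513672), 11.807125091552734)
tray ((0.439880907535553, 0.027492593973875046), (0.09986192733049393, 0.10008089989423752), 86.34989929199219)
cover [ 0.5754 -0.1958  0.0432]
knob [ 0.5778 -0.1968  0.0075] [ 0.57681007 -0.19695371  0.03270091] 27
rod [ 0.5614 -0.0055  0.2071] 0.219 18
rod [0.6233 0.0072 0.2036] 0.218 29
rod [ 0.6363 -0.0535  0.2017] 0.218 35
rod [ 0.5753 -0.0665  0.2012] 0.219 30
scene
dish [0.5461 0.17   0.03  ] 138 0.0302
dish [0.4902 0.4187 0.0309] 114 0.0305
dish [0.6564 0.2402 0.0302] 157 0.0308
dish [0.4265 0.3219 0.0306] 114 0.0294
shaker [ 0.6026 -0.0337  0.0208] 0.2155293550765509
plate ((0.5781538486480713, -0.03596171736717224), (0.19031232595443726, 0.14413583278656006), 4.368312358856201)
tray ((0.445304811000824, 0.024083837866783142), (0.10081373900175095, 0.10289870947599411), 86.04622650146484)
cover [ 0.5732 -0.19    0.0383]
knob [ 0.584  -0.2004  0.0074] [ 0.58539756 -0.20122092  0.03096629] 37
rod [ 0.567  -0.0088  0.2052] 0.216 38
rod [0.629  0.0016 0.1953] 0.217 65
rod [ 0.5822 -0.0699  0.1964] 0.216 63
rod [ 0.6239 -0.0448  0.1903] 0.217 215
```

Request:
move_arm:
  increments:
    - [[0,0,0.05],[0,0,0]]
    - [[0,0,0.097],[0,0,0]]
    - [[0.04,0.056,0.097],[0,0,-0.03]]
    - [[0.08,0.112,0.097],[0,0,-0.06]]
    - [[0.115,0.161,0.097],[0,0,-0.09]]
    - [[0.15,0.21,0.097],[0,0,-0.122]]
    - [[0.185,0.259,0.097],[0,0,-0.122]]
    - [[0.22,0.308,0.097],[0,0,-0.122]]
    - [[0.255,0.357,0.097],[0,0,-0.122]]
    - [[0.29,0.406,0.097],[0,0,-0.122]]
    - [[0.325,0.455,0.097],[0,0,-0.122]]
    - [[0.36,0.504,0.097],[0,0,-0.122]]
    - [[0.385,0.539,0.097],[0,0,-0.122]]
    - [[0.399,0.558,0.097],[0,0,-0.122]]
    - [[0.399,0.558,0.097],[0,0,-0.122]]
    - [[0.399,0.558,0.097],[0,0,-0.122]]
    - [[0.399,0.558,0.097],[0,0,-0.122]]
  jaw: 0.08

```text
t: 2.78
tcp_pos: [0.6004, -0.0347, 0.3012]
tool_rot: [0.0, 0.995, 0.102, 0.0]
ft_force: [0.2, 0.6, 0.1]
width: 0.08
finger_force: 0.0
```

Request:
move_arm:
  increments:
    - [[0,0.001,-0.03],[0,0,0]]
    - [[0,0.001,-0.06],[0,0,0]]
    - [[0,0.001,-0.09],[0,0,0]]
    - [[0,0.001,-0.115],[0,0,0]]
    - [[0,0.001,-0.131],[0,0,0]]
    - [[0,0.001,-0.131],[0,0,0]]
    - [[0,0.001,-0.131],[0,0,0]]

```text
t: 3.65
tcp_pos: [0.6012, -0.0328, 0.1709]
tool_rot: [0.0, 0.995, 0.103, 0.001]
ft_force: [-1.0, 0.2, 0.7]
width: 0.0801
finger_force: 0.0
```

Request:
move_arm:
  increments:
    - [[0,0,0],[0,0,0]]
    - [[0,0,0],[0,0,0]]
    - [[0,0,0],[0,0,0]]
    - [[0,0,0],[0,0,0]]
    - [[0,0,0],[0,0,0]]
    - [[0,0,0],[0,0,0]]
    - [[0,0,0],[0,0,0]]
    - [[0,0,0],[0,0,0]]
  jaw: 0.03

```text
t: 4.65
tcp_pos: [0.6009, -0.0326, 0.1699]
tool_rot: [0.0, 0.995, 0.103, 0.0]
ft_force: [0.4, -0.1, -0.2]
width: 0.0376
finger_force: 60.0
```

Run:
```python
from h import *
s=get_state(); print(s['tcp_pos'],s['width'],s['ft_force'])
```

```text
[ 0.60085474 -0.03256092  0.169921  ] 0.037562710816488175 [ 0.42816013 -0.10601365 -0.23542138]
```

Request:
move_arm:
  increments:
    - [[0,0,0.02],[0,0,0]]
    - [[0,0,0.05],[0,0,0]]
    - [[0,0,0.09],[0,0,0]]
    - [[0,0,0.12],[0,0,0]]
    - [[-0.03,0.01,0.12],[0,0,0]]
    - [[-0.07,0.025,0.12],[0,0,0]]
    - [[-0.11,0.04,0.12],[0,0,0]]
    - [[-0.14,0.05,0.12],[0,0,0]]
    - [[-0.158,0.058,0.11],[0,0,0]]
    - [[-0.158,0.058,0.08],[0,0,0]]
    - [[-0.158,0.058,0.03],[0,0,0]]
    - [[-0.158,0.058,0.0],[0,0,0]]
    - [[-0.158,0.058,0.0],[0,0,0]]
    - [[-0.158,0.058,0.0],[0,0,0]]

```text
t: 6.4
tcp_pos: [0.4434, 0.0255, 0.1709]
tool_rot: [0.0, 0.995, 0.103, 0.001]
ft_force: [0.6, -0.4, -1.2]
width: 0.0371
finger_force: 60.5
```

Run:
```python
from h import *
s=get_state(); print(s['tcp_pos'],s['width'],s['ft_force'])
t=s['tcp_pos']
for n in ['top','scene']:
    im,d=get_image(n); cv2.imwrite(f'pics/{n}1.png',im[:,:,::-1]); P=cloud(n,d); np.save(n+'1.npy',d)
    Q=near(P,t[:2],.05,.14,.20); print(n,len(Q),Q.mean(0) if len(Q) else '', Q.min(0),Q.max(0))
    for o in outline_of(n,'shaker')[:2]: print(o['confidence'],o['rect'],np.median(P[o['mask']],0),P[o['mask']].min(0),P[o['mask']].max(0))
    # rods / platform
    Q=near(P,(.601,-.031),.06,.150,.176); print('plat',circ(near(P,(.601,-.031),.04,.163,.173)),len(Q))
    k=near(P,(.601,-.031),.08,.18,.24)
    from scipy.cluster.hierarchy import fcluster,linkage
    L=fcluster(linkage(k[:,:2]),.015,'distance')
    for i in set(L): print('rod',k[L==i].mean(0).round(4),k[L==i][:,2].max().round(3),(L==i).sum())
```

```text
[0.44337963 0.02545048 0.17094073] 0.037054763477504624 [ 0.6158469  -0.41238842 -1.15266181]Traceback (most recent call last):
  File "<stdin>", line 6, in <module>
    return umr_minimum(a, axis, None, out, keepdims, initial, where)
ValueError: zero-size array to reduction operation minimum which has no identity
```

Request:
move_arm:
  increments:
    - [[0,0,-0.04],[0,0,0]]
    - [[0,0,-0.08],[0,0,0]]
    - [[0,0,-0.11],[0,0,0]]
    - [[0,0,-0.13],[0,0,0]]
    - [[0,0,-0.14],[0,0,0]]
    - [[0,0,-0.145],[0,0,0]]
    - [[0,0,-0.148],[0,0,0]]
    - [[0,0,-0.148],[0,0,0]]
    - [[0,0,-0.148],[0,0,0]]

```text
t: 7.58
tcp_pos: [0.4432, 0.0254, 0.0224]
tool_rot: [0.0, 0.995, 0.103, 0.0]
ft_force: [-0.9, -0.7, 1.3]
width: 0.037
finger_force: 60.8
```

Run:
```python
from h import *
s=get_state(); print(s['tcp_pos'],s['width'],s['ft_force'])
t=s['tcp_pos']
from scipy.cluster.hierarchy import fcluster,linkage
for n in ['top','scene']:
    im,d=get_image(n); cv2.imwrite(f'pics/{n}2.png',im[:,:,::-1]); P=cloud(n,d); np.save(n+'2.npy',d)
    for o in outline_of(n,'shaker')[:2]:
        Q=P[o['mask']]; print(o['confidence'],o['rect'],np.median(Q,0),np.percentile(Q,3,0),np.percentile(Q,97,0))
    Q=near(P,(.601,-.031),.06,.150,.176); print('plat',len(Q), circ(near(P,(.601,-.031),.04,.163,.173)) if len(Q) else '')
    k=near(P,(.601,-.031),.07,.18,.24)
    if len(k)>3:
      L=fcluster(linkage(k[:,:2]),.015,'distance')
      for i in set(L): print('rod',k[L==i].mean(0).round(4),k[L==i][:,2].max().round(3),(L==i).sum())
im=cv2.imread('pics/scene2.png'); cv2.imwrite('pics/s2c.png',cv2.resize(im[150:300,180:440],None,fx=3,fy=3))
```

```text
[0.44315609 0.0254279  0.02235488] 0.03700453390885915 [-0.92457961 -0.67767581  1.32405702]
0.29 [214.2, 259.6, 233.6, 273.1] [0.43566267 0.17273769 0.01029249] [0.42132889 0.14709589 0.00424884] [0.44882605 0.1978375  0.02938248]
plat 430 [ 0.6037785  -0.03229432  0.0324206 ]
rod [ 0.5613 -0.0053  0.2087] 0.218 17
rod [ 0.5749 -0.0671  0.2062] 0.219 26
rod [ 0.6367 -0.0537  0.2033] 0.217 33
rod [0.6234 0.0073 0.2045] 0.219 27
0.57 [317.4, 190.6, 343.1, 211.0] [0.42385749 0.16727703 0.01359293] [ 0.395731    0.13746372 -0.00160497] [0.455741   0.19443073 0.02607811]
0.51 [280.4, 202.2, 293.3, 206.6] [0.44899754 0.02284444 0.06013196] [0.43304479 0.01121934 0.05352886] [0.45976151 0.04000447 0.06472957]
plat 449 [ 0.60120505 -0.03002395  0.03379192]
rod [ 0.5688 -0.0101  0.201 ] 0.218 52
rod [0.6296 0.0023 0.1995] 0.217 54
rod [ 0.5819 -0.0704  0.2006] 0.217 53
rod [ 0.6431 -0.0572  0.1987] 0.217 34
```

View pics/s2c.png

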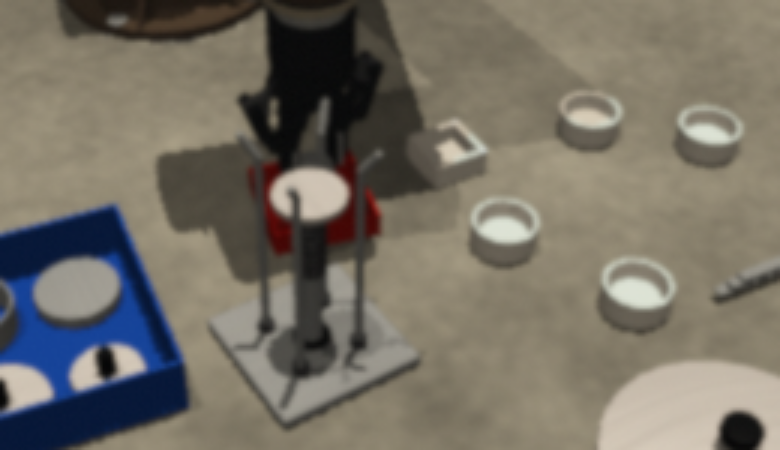

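The shaker is touching the tray floor (+1.3 N), and the platform is clear. I'll release it and back off.

Request:
move_arm:
  increments:
    - [[0,0,0],[0,0,0]]
    - [[0,0,0],[0,0,0]]
    - [[0,0,0],[0,0,0]]
    - [[0,0,0],[0,0,0]]
    - [[0,0,0],[0,0,0]]
    - [[0,0,0.02],[0,0,0]]
    - [[0,0,0.06],[0,0,0]]
    - [[0,0,0.11],[0,0,0]]
    - [[0,0,0.16],[0,0,0]]
    - [[0.02,0.05,0.17],[0,0,0]]
    - [[0.04,0.1,0.17],[0,0,0]]
    - [[0.06,0.13,0.17],[0,0,0]]
    - [[0.08,0.15,0.17],[0,0,0]]
    - [[0.1,0.148,0.17],[0,0,0]]
    - [[0.1,0.148,0.17],[0,0,0]]
  jaw: 0.065

```text
t: 9.65
tcp_pos: [0.5433, 0.1735, 0.1914]
tool_rot: [0.0, 0.995, 0.103, -0.0]
ft_force: [0.2, -0.2, -0.1]
width: 0.0649
finger_force: 0.0
```

```bash
cat >> h.py <<'E'
def dishes(n='scene'):
    im,d=get_image(n); P=cloud(n,d); out=[]
    for o in outline_of(n,'dish0'):
        Q=P[o['mask']]; Q=Q[(Q[:,2]>.018)&(Q[:,2]<.036)]
        if len(Q)>20 and Q[:,1].mean()>.06:
            c=circ(near(P,np.median(Q[:,:2],0),.05,.021,.036)); out.append(c)
            print(n,'dish',round(o['confidence'],2),c.round(4))
    return im,P
E
python3 - <<'E'
from h import *
s=get_state(); print(s['tcp_pos'],s['width'],s['ft_force'])
for n in ['top','scene']:
    im,P=dishes(n); cv2.imwrite(f'pics/{n}3.png',im[:,:,::-1])
    Q=near(P,(.443,.025),.035,.035,.075); print(n,'shaker',circ(Q),len(Q),Q[:,2].max())
E
```

```text
[0.54327623 0.17350378 0.19140587] 0.0649035651506333 [ 0.15999989 -0.18571683 -0.0929901 ]
top dish 0.65 [0.4847 0.4229 0.0299]
top shaker [0.44249014 0.02570596 0.01966663] 174 0.06872768063663703
scene dish 0.8 [0.5467 0.1696 0.0299]
scene dish 0.79 [0.4904 0.4182 0.03  ]
scene dish 0.59 [0.4274 0.321  0.0311]
scene shaker [0.44531226 0.02381486 0.01644669] 54 0.06350172371487717
```

Request:
move_arm:
  increments:
    - [[-0.002,0,-0.05],[0,0,0]]
    - [[-0.002,0,-0.1],[0,0,0]]
    - [[-0.002,0,-0.14],[0,0,0]]
    - [[-0.002,0,-0.17],[0,0,0]]
    - [[-0.002,0,-0.183],[0,0,0]]
    - [[-0.002,0,-0.189],[0,0,0]]
    - [[-0.002,0,-0.189],[0,0,0]]
    - [[-0.002,0,-0.189],[0,0,0]]
  jaw: 0.078

```text
t: 10.85
tcp_pos: [0.5413, 0.1736, 0.0039]
tool_rot: [-0.0, 0.995, 0.103, 0.001]
ft_force: [0.2, -0.2, -0.2]
width: 0.0779
finger_force: 0.0
```

Request:
move_arm:
  increments:
    - [[0,0,0],[0,0,0]]
    - [[0,0,0],[0,0,0]]
    - [[0,0,0],[0,0,0]]
    - [[0,0,0],[0,0,0]]
    - [[0,0,0],[0,0,0]]
    - [[0,0,0],[0,0,0]]
  jaw: 0.05

```text
t: 11.6
tcp_pos: [0.5408, 0.1735, 0.0029]
tool_rot: [0.0, 0.995, 0.103, -0.0]
ft_force: [0.3, -0.1, 1.0]
width: 0.0499
finger_force: 0.0
```

Request:
move_arm:
  increments:
    - [[0,0,0.03],[0,0,0]]
    - [[0,0,0.07],[0,0,0]]
    - [[0,0,0.12],[0,0,0]]
    - [[0,0,0.17],[0,0,0]]
    - [[0,0,0.22],[0,0,0]]
    - [[0,0,0.25],[0,0,0]]
    - [[0,0,0.25],[0,0,0]]
    - [[0,0,0.25],[0,0,0]]

```text
t: 12.6
tcp_pos: [0.5404, 0.1734, 0.2521]
tool_rot: [0.0, 0.995, 0.103, -0.001]
ft_force: [-0.9, 0.7, -0.3]
width: 0.05
finger_force: 0.0
```

Run:
```python
from h import *
s=get_state(); t=s['tcp_pos'];print(t,s['width'],s['ft_force'])
for n in ['top','scene']:
    im,P=dishes(n); cv2.imwrite(f'pics/{n}4.png',im[:,:,::-1])
    Q=near(P,t[:2],.05,t[2]-.012,t[2]+.027); print(n,len(Q),Q.min(0),Q.max(0)) if len(Q) else 0
im=cv2.imread('pics/scene4.png'); cv2.imwrite('pics/s4c.png',cv2.resize(im[60:260,220:440],None,fx=2.5,fy=2.5))
```

```text
[0.54040603 0.17338673 0.25211937] 0.05002862599514595 [-0.92011701  0.69520681 -0.33457594]
top dish 0.87 [0.4847 0.4235 0.0295]
scene dish 0.74 [0.6556 0.2402 0.0301]
scene dish 0.71 [0.5459 0.1697 0.0302]
scene dish 0.65 [0.4435 0.2918 0.0303]
scene dish 0.61 [0.4897 0.418  0.0302]
scene 1 [0.53953327 0.19935487 0.27911893] [0.53953327 0.19935487 0.27911893]
```

View pics/s4c.png

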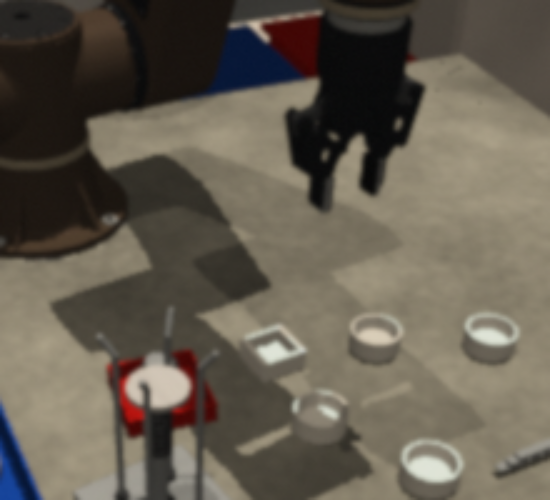

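Run:
```python
from h import *
s=get_state(); t=s['tcp_pos']
K,D,Rm,e=cal('scene')
def proj(X): 
    return cv2.projectPoints(np.array([Rm.T@(np.array(X)-e)]),np.zeros(3),np.zeros(3),K,D)[0].ravel().round(1)
for dz in [0,.01,.02,.03]:
    print(dz,proj(t+[-.005,.027,dz]),proj(t+[.005,-.027,dz]))
im,d=get_image('scene');P=cloud('scene',d)
Q=near(P,t[:2],.07,.2,.4); print(len(Q),np.sort(Q[:,2])[:20].round(3))
b=P[135:150,340:356,2]; print(b.round(3)[::2,::2])
```

```text
0 [365.3 147.1] [346.5 153.6]
0.01 [365.8 143.5] [346.9 149.9]
0.02 [366.3 139.8] [347.3 146.2]
0.03 [366.7 136.1] [347.6 142.4]
1640 [0.281 0.282 0.282 0.282 0.282 0.282 0.282 0.282 0.283 0.283 0.283 0.283
 0.284 0.284 0.284 0.284 0.284 0.284 0.285 0.285]
[[-0.003 -0.003  0.304  0.307  0.309  0.308  0.31  -0.002]
 [-0.005 -0.002  0.3    0.303  0.302  0.304  0.303 -0.004]
 [-0.001 -0.002  0.294  0.298  0.297  0.3    0.297 -0.002]
 [-0.004 -0.004  0.288  0.295  0.291  0.294  0.292 -0.   ]
 [-0.003 -0.003 -0.002  0.284  0.286  0.289  0.    -0.002]
 [-0.001 -0.004 -0.    -0.003  0.282 -0.004 -0.004 -0.002]
 [-0.004 -0.001 -0.002  0.    -0.    -0.001 -0.004 -0.004]
 [-0.002 -0.001 -0.001 -0.001 -0.003 -0.003 -0.002 -0.003]]
```

The jaw closed on nothing. The scene depth shows the fingertips about 29 mm above the reported TCP (0.281 against 0.252 m), so I'll grasp correspondingly lower and watch the force.

Request:
move_arm:
  increments:
    - [[0.001,0,-0.05],[0,0,0]]
    - [[0.001,0,-0.1],[0,0,0]]
    - [[0.001,0,-0.15],[0,0,0]]
    - [[0.001,0,-0.2],[0,0,0]]
    - [[0.001,0,-0.235],[0,0,0]]
    - [[0.001,0,-0.255],[0,0,0]]
    - [[0.001,0,-0.262],[0,0,0]]
    - [[0.001,0,-0.262],[0,0,0]]
    - [[0.001,0,-0.262],[0,0,0]]
  jaw: 0.078

```text
t: 13.98
tcp_pos: [0.5423, 0.1736, -0.0082]
tool_rot: [-0.0, 0.995, 0.103, 0.001]
ft_force: [-0.4, -0.2, 1.1]
width: 0.0779
finger_force: 0.0
```

Run:
```python
from h import *
s=get_state(); t=s['tcp_pos']; print(t,s['ft_force'],s['width'])
im,d=get_image('scene');P=cloud('scene',d); cv2.imwrite('pics/s5.png',cv2.resize(im[140:260,290:420,::-1],None,fx=4,fy=4))
```

```text
[ 0.54231106  0.17358575 -0.00821793] [-0.39731195 -0.22928808  1.06085652] 0.07789059964506517
```

View pics/s5.png

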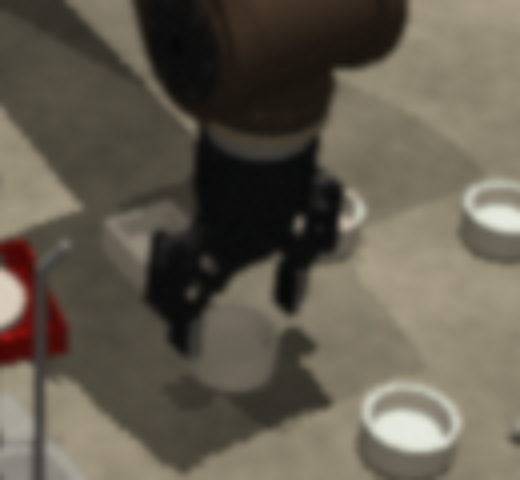

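The tips are beside the dish at about mid-height, clear of the counter. I'll go 12 mm lower, close and lift.

Request:
move_arm:
  increments:
    - [[-0.001,0,-0.005],[0,0,0]]
    - [[-0.001,0,-0.009],[0,0,0]]
    - [[-0.001,0,-0.012],[0,0,0]]
    - [[-0.001,0,-0.012],[0,0,0]]

```text
t: 14.52
tcp_pos: [0.5407, 0.1734, -0.0214]
tool_rot: [0.0, 0.995, 0.103, -0.0]
ft_force: [1.3, 0.5, -0.4]
width: 0.078
finger_force: 0.0
```

Request:
move_arm:
  increments:
    - [[0,0,0],[0,0,0]]
    - [[0,0,0],[0,0,0]]
    - [[0,0,0],[0,0,0]]
    - [[0,0,0],[0,0,0]]
    - [[0,0,0],[0,0,0]]
    - [[0,0,0],[0,0,0]]
  jaw: 0.05

```text
t: 15.28
tcp_pos: [0.541, 0.1734, -0.0205]
tool_rot: [0.0, 0.995, 0.103, 0.0]
ft_force: [-2.1, -1.5, 6.1]
width: 0.0579
finger_force: 63.6
```

Request:
move_arm:
  increments:
    - [[0,0,0.02],[0,0,0]]
    - [[0,0,0.06],[0,0,0]]
    - [[0,0,0.11],[0,0,0]]
    - [[0,0,0.16],[0,0,0]]
    - [[0,0,0.21],[0,0,0]]
    - [[0,0,0.25],[0,0,0]]
    - [[0,0,0.27],[0,0,0]]
    - [[0,0,0.27],[0,0,0]]
    - [[0,0,0.27],[0,0,0]]

```text
t: 16.4
tcp_pos: [0.5403, 0.1734, 0.2477]
tool_rot: [0.0, 0.995, 0.103, -0.001]
ft_force: [-0.3, -0.1, -2.8]
width: 0.0581
finger_force: 65.3
```

Run:
```python
from h import *
s=get_state(); t=s['tcp_pos']; print(t,s['ft_force'],s['width'])
for n in ['scene','top']:
    im,P=dishes(n); 
    Q=near(P,t[:2],.06,t[2]-.02,t[2]+.15); print(len(Q),Q.min(0),Q.max(0))
    if n=='scene':
        v=near(P,t[:2],.06,t[2]-.02,t[2]+.05);print(v.min(0),v.max(0)); cv2.imwrite('pics/s6.png',cv2.resize(im[60:200,270:430,::-1],None,fx=4,fy=4))
```

```text
[0.54029972 0.17335655 0.24767418] [-0.25438373 -0.05820777 -2.77708629] 0.058073190817711264
scene dish 0.97 [0.6561 0.2399 0.0302]
scene dish 0.78 [0.4904 0.4185 0.0305]
scene dish 0.75 [0.4433 0.2913 0.0308]
1764 [0.51203726 0.11470474 0.26792994] [0.5779046  0.23329173 0.39752531]
[0.51203726 0.12956534 0.26792994] [0.5779046  0.21547565 0.29762743]
top dish 0.77 [0.4846 0.4232 0.0296]
63 [0.53719128 0.11363038 0.32680472] [0.56217661 0.12347216 0.38597801]
```

View pics/s6.png

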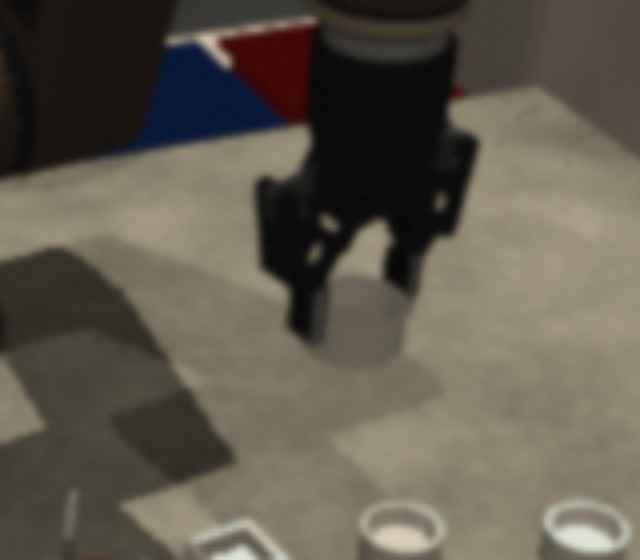

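Request:
move_arm:
  increments:
    - [[0.01,-0.03,0],[0,0,0]]
    - [[0.02,-0.07,0],[0,0,0]]
    - [[0.035,-0.115,0],[0,0,0]]
    - [[0.045,-0.155,0],[0,0,0]]
    - [[0.055,-0.185,0],[0,0,0]]
    - [[0.0585,-0.2035,0],[0,0,0]]
    - [[0.0585,-0.2035,0],[0,0,0]]
    - [[0.0585,-0.2035,-0.02],[0,0,0]]
    - [[0.0585,-0.2035,-0.02],[0,0,0]]

```text
t: 17.73
tcp_pos: [0.5985, -0.0289, 0.2279]
tool_rot: [-0.0, 0.995, 0.104, -0.001]
ft_force: [-0.3, 0.6, -1.2]
width: 0.0582
finger_force: 65.4
```

```bash
cat >> h.py <<'E'
from scipy.cluster.hierarchy import fcluster,linkage
def held(z0,z1,n='scene'):
    s=get_state(); t=s['tcp_pos']; print(t,s['ft_force'].round(2),round(s['width'],4))
    im,d=get_image(n);P=cloud(n,d)
    for o in outline_of(n,'dish0'):
        Q=P[o['mask']]
        if np.hypot(*(np.median(Q,0)[:2]-t[:2]))<.06: print('dish cloud',o['rect'],np.percentile(Q,2,0).round(4),np.percentile(Q,98,0).round(4))
    k=near(P,(.605,-.033),.075,.06,.13)
    L=fcluster(linkage(k[:,:2]),.01,'distance')
    for i in set(L):
        if (L==i).sum()>10: print('rod',k[L==i].mean(0).round(4),(L==i).sum())
    return im,P
E
python3 - <<'E'
from h import *
im,P=held(0,0); cv2.imwrite('pics/s7.png',cv2.resize(im[100:300,200:370,::-1],None,fx=3,fy=3))
t=get_state()['tcp_pos']
Q=near(P,t[:2]+[.005,-.0035],.04,t[2]+.018,t[2]+.035); print(Q.min(0),Q.max(0),len(Q))
E
```

```text
[ 0.59847458 -0.02890314  0.22785348] [-0.27  0.6  -1.21] 0.0582
dish cloud [271.7, 170.5, 294.4, 194.3] [ 0.5756 -0.0545  0.2513] [ 0.6328 -0.0029  0.2762]
dish cloud [267.3, 204.4, 294.4, 264.4] [ 0.5793 -0.0598  0.0302] [ 0.6341 -0.0108  0.1697]
rod [ 0.5852 -0.0667  0.0953] 62
rod [ 0.6279 -0.0016  0.0961] 64
rod [ 0.6389 -0.055   0.097 ] 70
rod [ 0.6129 -0.0335  0.099 ] 160
[ 0.57663464 -0.0641454   0.24867242] [0.63486692 0.00680283 0.26435333] 311
```

View pics/s7.png

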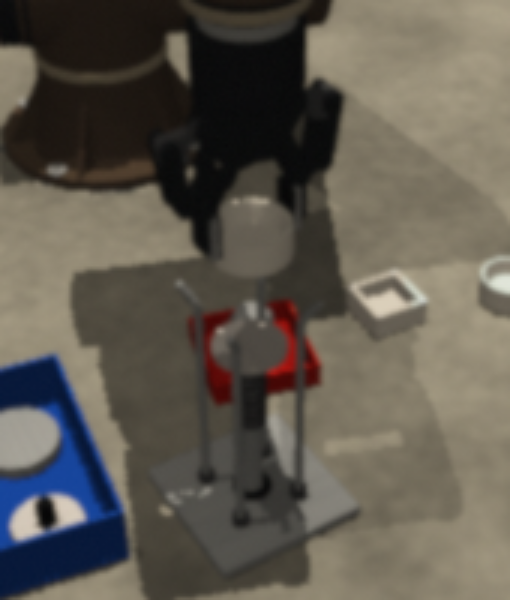

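```bash
cat >> h.py <<'E'
def front(Q,r):
    Q=Q[:,:2]; f=lambda p:np.hypot(Q[:,0]-p[0],Q[:,1]-p[1])-r
    s=least_squares(f,Q.mean(0)-[.02,0],loss='soft_l1',f_scale=.001); return s.x, np.median(abs(s.fun))
E
python3 - <<'E'
from h import *
im,d=get_image('scene');P=cloud('scene',d);t=get_state()['tcp_pos']
m=outline_of('scene','dish0')
for o in m:
    mk=cv2.erode(o['mask'].astype(np.uint8),np.ones((3,3)))>0
    Q=P[mk]; 
    if abs(np.median(Q[:,2])-t[2]-.034)<.02:
        Q=Q[(Q[:,2]>t[2]+.023)&(Q[:,2]<t[2]+.045)]; Q=Q[Q[:,0]>t[0]+.008]
        print('dish',front(Q,.030),len(Q))
for c in [(.6279,-.0016),(.5852,-.0667),(.6389,-.055)]:
    Q=near(P,c,.009,.05,.16); print('rod',front(Q,.0035),len(Q))
E
```

```text
dish (array([ 0.6025412 , -0.03008899]), np.float64(0.0007162907519526352)) 174
rod (array([ 0.63030045, -0.00216641]), np.float64(0.000852318696607401)) 103
rod (array([ 0.58776373, -0.06643985]), np.float64(0.0009595385910147825)) 103
rod (array([ 0.64206592, -0.05568655]), np.float64(0.001031052422361422)) 108
```

Request:
move_arm:
  increments:
    - [[0.001,-0.002,-0.015],[0,0,0]]
    - [[0.001,-0.002,-0.03],[0,0,0]]
    - [[0.001,-0.002,-0.045],[0,0,0]]
    - [[0.001,-0.002,-0.06],[0,0,0]]
    - [[0.001,-0.002,-0.07],[0,0,0]]
    - [[0.001,-0.002,-0.078],[0,0,0]]
    - [[0.001,-0.002,-0.084],[0,0,0]]
    - [[0.001,-0.002,-0.09],[0,0,0]]
    - [[0.001,-0.002,-0.095],[0,0,0]]
    - [[0.001,-0.002,-0.1],[0,0,0]]
    - [[0.001,-0.002,-0.1],[0,0,0]]
    - [[0.001,-0.002,-0.1],[0,0,0]]
    - [[0.001,-0.002,-0.1],[0,0,0]]

```text
t: 19.55
tcp_pos: [0.6004, -0.032, 0.1291]
tool_rot: [0.0, 0.995, 0.103, 0.0]
ft_force: [-1.0, -0.6, -0.7]
width: 0.0577
finger_force: 65.7
```

Request:
move_arm:
  increments:
    - [[0,0,0],[0,0,0]]
    - [[0,0,0],[0,0,0]]
    - [[0,0,0],[0,0,0]]
    - [[0,0,0],[0,0,0]]
    - [[0,0,0],[0,0,0]]
    - [[0,0,0.02],[0,0,0]]
    - [[0,0,0.05],[0,0,0]]
    - [[0,0,0.09],[0,0,0]]
    - [[0,0,0.12],[0,0,0]]
    - [[0.01,0.04,0.12],[0,0,0]]
    - [[0.02,0.09,0.12],[0,0,0]]
    - [[0.03,0.14,0.12],[0,0,0]]
    - [[0.04,0.19,0.12],[0,0,0]]
    - [[0.05,0.24,0.12],[0,0,0]]
    - [[0.0525,0.274,0.12],[0,0,0]]
    - [[0.0525,0.276,0.12],[0,0,0]]
    - [[0.0525,0.276,0.12],[0,0,0]]
    - [[0.0525,0.276,0.12],[0,0,0]]
  jaw: 0.078

```text
t: 21.8
tcp_pos: [0.653, 0.2427, 0.2491]
tool_rot: [0.0, 0.995, 0.103, 0.0]
ft_force: [-0.2, 0.3, -0.7]
width: 0.0784
finger_force: 0.0
```

Run:
```python
from h import *
print(get_state()['tcp_pos'])
for n in ['scene','top']:
    im,P=dishes(n)
    Q=near(P,(.602,-.032),.05,.1635,.18); print(circ(near(P,(.602,-.032),.036,.163,.18)),np.median(Q[:,2]),Q[:,2].max())
    if n=='scene': cv2.imwrite('pics/s8.png',cv2.resize(im[150:300,200:420,::-1],None,fx=3,fy=3))
    else:
        P0=cloud('top',np.load('top0.npy')); print(circ(near(P0,(.6516,.244),.048,.021,.035)))
```

```text
[0.65297216 0.24273057 0.24909651]
scene dish 0.82 [0.4435 0.2909 0.0301]
scene dish 0.63 [0.6559 0.2401 0.0304]
scene dish 0.61 [0.4895 0.4188 0.0301]
[ 0.60286232 -0.03364486  0.03130818] 0.16785280712455408 0.1799942981516801
top dish 0.71 [0.6513 0.2424 0.0288]
top dish 0.48 [0.4198 0.1666 0.0317]
[ 0.60100796 -0.02996154  0.02955744] 0.1688411997032152 0.17940043178917908
[0.6516428  0.24396922 0.02977463]
```

View pics/s8.png

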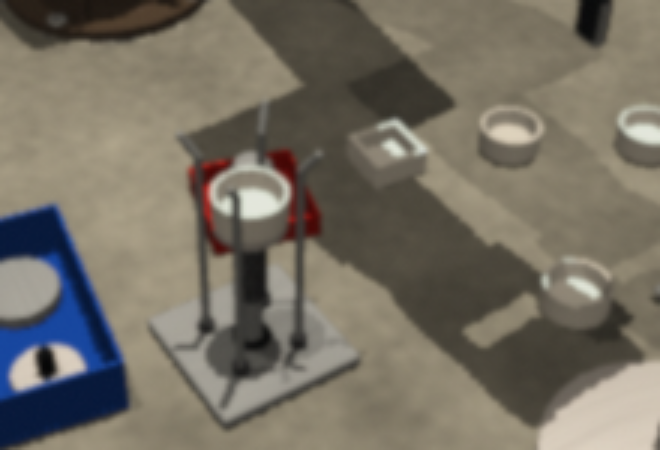

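The first dish sits level between the rods. Next is the dish at (0.6515, 0.244).

Request:
move_arm:
  increments:
    - [[-0.0015,0.001,-0.05],[0,0,0]]
    - [[-0.0015,0.001,-0.1],[0,0,0]]
    - [[-0.0015,0.001,-0.15],[0,0,0]]
    - [[-0.0015,0.001,-0.2],[0,0,0]]
    - [[-0.0015,0.001,-0.235],[0,0,0]]
    - [[-0.0015,0.001,-0.255],[0,0,0]]
    - [[-0.0015,0.001,-0.265],[0,0,0]]
    - [[-0.0015,0.001,-0.2695],[0,0,0]]
    - [[-0.0015,0.001,-0.2695],[0,0,0]]
    - [[-0.0015,0.001,-0.2695],[0,0,0]]
  jaw: 0.078

```text
t: 23.25
tcp_pos: [0.6518, 0.2451, -0.0196]
tool_rot: [-0.0, 0.995, 0.103, 0.001]
ft_force: [0.4, 0.2, -1.0]
width: 0.0779
finger_force: 0.0
```

Request:
move_arm:
  increments:
    - [[0,0,0],[0,0,0]]
    - [[0,0,0],[0,0,0]]
    - [[0,0,0],[0,0,0]]
    - [[0,0,0],[0,0,0]]
    - [[0,0,0],[0,0,0]]
    - [[0,0,0.02],[0,0,0]]
    - [[0,0,0.06],[0,0,0]]
    - [[0,0,0.11],[0,0,0]]
    - [[0,0,0.16],[0,0,0]]
    - [[0,0,0.21],[0,0,0]]
    - [[0,0,0.25],[0,0,0]]
    - [[0,0,0.26],[0,0,0]]
    - [[0,0,0.26],[0,0,0]]
  jaw: 0.05

```text
t: 24.88
tcp_pos: [0.651, 0.2449, 0.2393]
tool_rot: [0.0, 0.995, 0.103, -0.0]
ft_force: [-0.1, 0.5, -2.7]
width: 0.0578
finger_force: 65.0
```

Request:
move_arm:
  increments:
    - [[-0.008,-0.04,0],[0,0,0]]
    - [[-0.017,-0.09,0],[0,0,0]]
    - [[-0.026,-0.14,0],[0,0,0]]
    - [[-0.035,-0.19,0],[0,0,0]]
    - [[-0.044,-0.235,0],[0,0,0]]
    - [[-0.049,-0.265,0],[0,0,0]]
    - [[-0.051,-0.2765,0],[0,0,0]]
    - [[-0.051,-0.2765,0],[0,0,0]]
    - [[-0.051,-0.2765,-0.02],[0,0,0]]
    - [[-0.051,-0.2765,-0.045],[0,0,0]]
    - [[-0.051,-0.2765,-0.065],[0,0,0]]
    - [[-0.051,-0.2765,-0.078],[0,0,0]]
    - [[-0.051,-0.2765,-0.085],[0,0,0]]
    - [[-0.051,-0.2765,-0.091],[0,0,0]]
    - [[-0.051,-0.2765,-0.097],[0,0,0]]
    - [[-0.051,-0.2765,-0.102],[0,0,0]]
    - [[-0.051,-0.2765,-0.108],[0,0,0]]
    - [[-0.051,-0.2765,-0.108],[0,0,0]]
    - [[-0.051,-0.2765,-0.108],[0,0,0]]
    - [[-0.051,-0.2765,-0.108],[0,0,0]]

```text
t: 27.38
tcp_pos: [0.6003, -0.0316, 0.1316]
tool_rot: [0.0, 0.995, 0.103, 0.0]
ft_force: [-0.2, 0.6, 0.1]
width: 0.0576
finger_force: 65.3
```

Request:
move_arm:
  increments:
    - [[0,0,0],[0,0,0]]
    - [[0,0,0],[0,0,0]]
    - [[0,0,0],[0,0,0]]
    - [[0,0,0],[0,0,0]]
    - [[0,0,0],[0,0,0]]
    - [[0,0,0.02],[0,0,0]]
    - [[0,0,0.05],[0,0,0]]
    - [[0,0,0.09],[0,0,0]]
    - [[0,0,0.12],[0,0,0]]
    - [[-0.02,0.04,0.12],[0,0,0]]
    - [[-0.045,0.085,0.12],[0,0,0]]
    - [[-0.07,0.135,0.12],[0,0,0]]
    - [[-0.09,0.185,0.12],[0,0,0]]
    - [[-0.115,0.235,0.12],[0,0,0]]
    - [[-0.14,0.285,0.12],[0,0,0]]
    - [[-0.155,0.315,0.12],[0,0,0]]
    - [[-0.161,0.326,0.12],[0,0,0]]
    - [[-0.161,0.326,0.12],[0,0,0]]
    - [[-0.161,0.326,0.12],[0,0,0]]
  jaw: 0.078

```text
t: 29.75
tcp_pos: [0.4399, 0.2936, 0.2514]
tool_rot: [0.0, 0.995, 0.103, -0.0]
ft_force: [-1.0, -0.6, -0.3]
width: 0.078
finger_force: 0.0
```

Run:
```python
from h import *
print(get_state()['tcp_pos'])
for n in ['scene','top']:
    im,P=dishes(n)
    Q=near(P,(.602,-.032),.036,.163,.185); print(circ(Q),np.median(Q[:,2]))
    cv2.imwrite(f'pics/{n}9.png',im[:,:,::-1])
```

```text
[0.43989086 0.29360422 0.25137392]
scene dish 0.65 [0.4899 0.4181 0.0303]
scene dish 0.61 [0.4418 0.2921 0.0304]
[ 0.60198427 -0.03200113  0.03256171] 0.1712098965628187
[ 0.60054313 -0.03191453  0.03119412] 0.1733511740168518
```

Request:
move_arm:
  increments:
    - [[-0.002,0.0015,-0.05],[0,0,0]]
    - [[-0.002,0.0015,-0.1],[0,0,0]]
    - [[-0.002,0.0015,-0.15],[0,0,0]]
    - [[-0.002,0.0015,-0.2],[0,0,0]]
    - [[-0.002,0.0015,-0.235],[0,0,0]]
    - [[-0.002,0.0015,-0.255],[0,0,0]]
    - [[-0.002,0.0015,-0.266],[0,0,0]]
    - [[-0.002,0.0015,-0.271],[0,0,0]]
    - [[-0.002,0.0015,-0.271],[0,0,0]]
    - [[-0.002,0.0015,-0.271],[0,0,0]]
  jaw: 0.078

```text
t: 31.2
tcp_pos: [0.4377, 0.2961, -0.0189]
tool_rot: [-0.0, 0.995, 0.103, 0.001]
ft_force: [0.4, 0.3, 0.7]
width: 0.078
finger_force: 0.0
```

Request:
move_arm:
  increments:
    - [[0,0,0],[0,0,0]]
    - [[0,0,0],[0,0,0]]
    - [[0,0,0],[0,0,0]]
    - [[0,0,0],[0,0,0]]
    - [[0,0,0],[0,0,0]]
    - [[0,0,0.02],[0,0,0]]
    - [[0,0,0.06],[0,0,0]]
    - [[0,0,0.11],[0,0,0]]
    - [[0,0,0.16],[0,0,0]]
    - [[0,0,0.21],[0,0,0]]
    - [[0,0,0.25],[0,0,0]]
    - [[0,0,0.26],[0,0,0]]
    - [[0,0,0.26],[0,0,0]]
  jaw: 0.05

```text
t: 32.83
tcp_pos: [0.437, 0.2958, 0.2398]
tool_rot: [0.0, 0.995, 0.103, -0.0]
ft_force: [0.2, 0.2, -4.0]
width: 0.0579
finger_force: 66.0
```

Request:
move_arm:
  increments:
    - [[0.02,-0.04,0],[0,0,0]]
    - [[0.045,-0.09,0],[0,0,0]]
    - [[0.07,-0.14,0],[0,0,0]]
    - [[0.095,-0.19,0],[0,0,0]]
    - [[0.12,-0.24,0],[0,0,0]]
    - [[0.145,-0.29,0],[0,0,0]]
    - [[0.16,-0.32,0],[0,0,0]]
    - [[0.163,-0.3273,0],[0,0,0]]
    - [[0.163,-0.3273,0],[0,0,0]]
    - [[0.163,-0.3273,-0.02],[0,0,0]]
    - [[0.163,-0.3273,-0.045],[0,0,0]]
    - [[0.163,-0.3273,-0.065],[0,0,0]]
    - [[0.163,-0.3273,-0.076],[0,0,0]]
    - [[0.163,-0.3273,-0.083],[0,0,0]]
    - [[0.163,-0.3273,-0.089],[0,0,0]]
    - [[0.163,-0.3273,-0.095],[0,0,0]]
    - [[0.163,-0.3273,-0.1],[0,0,0]]
    - [[0.163,-0.3273,-0.105],[0,0,0]]
    - [[0.163,-0.3273,-0.105],[0,0,0]]
    - [[0.163,-0.3273,-0.105],[0,0,0]]

```text
t: 35.33
tcp_pos: [0.6004, -0.0313, 0.1356]
tool_rot: [0.0, 0.995, 0.103, 0.0]
ft_force: [-0.5, 0.8, 0.1]
width: 0.0577
finger_force: 66.3
```

Request:
move_arm:
  increments:
    - [[0,0,0],[0,0,0]]
    - [[0,0,0],[0,0,0]]
    - [[0,0,0],[0,0,0]]
    - [[0,0,0],[0,0,0]]
    - [[0,0,0],[0,0,0]]
    - [[0,0,0.02],[0,0,0]]
    - [[0,0,0.05],[0,0,0]]
    - [[0,0,0.09],[0,0,0]]
    - [[0,0,0.115],[0,0,0]]
    - [[-0.012,0.05,0.115],[0,0,0]]
    - [[-0.025,0.105,0.115],[0,0,0]]
    - [[-0.04,0.16,0.115],[0,0,0]]
    - [[-0.055,0.215,0.115],[0,0,0]]
    - [[-0.07,0.27,0.115],[0,0,0]]
    - [[-0.085,0.325,0.115],[0,0,0]]
    - [[-0.1,0.38,0.115],[0,0,0]]
    - [[-0.11,0.43,0.115],[0,0,0]]
    - [[-0.115,0.454,0.115],[0,0,0]]
    - [[-0.115,0.454,0.115],[0,0,0]]
    - [[-0.115,0.454,0.115],[0,0,0]]
  jaw: 0.078

```text
t: 37.83
tcp_pos: [0.4857, 0.4216, 0.2504]
tool_rot: [0.0, 0.995, 0.103, -0.0]
ft_force: [-0.0, -0.1, -0.0]
width: 0.078
finger_force: 0.0
```

Run:
```python
from h import *
print(get_state()['tcp_pos'])
for n in ['scene','top']:
    im,P=dishes(n)
    Q=near(P,(.602,-.032),.036,.163,.185); print(circ(Q),np.median(Q[:,2]))
    cv2.imwrite(f'pics/{n}10.png',im[:,:,::-1])
```

```text
[0.48571602 0.42161948 0.25037515]
scene dish 0.61 [0.4898 0.4182 0.0301]
[ 0.60148692 -0.03309594  0.03290286] 0.1720132878021201
top dish 0.6 [0.4849 0.4229 0.0296]
[ 0.60149611 -0.03241468  0.03170526] 0.17442576130083454
```

Request:
move_arm:
  increments:
    - [[-0.0005,0.0005,-0.05],[0,0,0]]
    - [[-0.0005,0.0005,-0.1],[0,0,0]]
    - [[-0.0005,0.0005,-0.15],[0,0,0]]
    - [[-0.0005,0.0005,-0.2],[0,0,0]]
    - [[-0.0005,0.0005,-0.235],[0,0,0]]
    - [[-0.0005,0.0005,-0.255],[0,0,0]]
    - [[-0.0005,0.0005,-0.266],[0,0,0]]
    - [[-0.0005,0.0005,-0.27],[0,0,0]]
    - [[-0.0005,0.0005,-0.27],[0,0,0]]
    - [[-0.0005,0.0005,-0.27],[0,0,0]]
  jaw: 0.078

```text
t: 39.28
tcp_pos: [0.4852, 0.4235, -0.0186]
tool_rot: [-0.0, 0.995, 0.103, 0.001]
ft_force: [0.3, -0.0, -0.2]
width: 0.0781
finger_force: 0.0
```

Request:
move_arm:
  increments:
    - [[0,0,0],[0,0,0]]
    - [[0,0,0],[0,0,0]]
    - [[0,0,0],[0,0,0]]
    - [[0,0,0],[0,0,0]]
    - [[0,0,0],[0,0,0]]
    - [[0,0,0.02],[0,0,0]]
    - [[0,0,0.06],[0,0,0]]
    - [[0,0,0.11],[0,0,0]]
    - [[0,0,0.16],[0,0,0]]
    - [[0,0,0.21],[0,0,0]]
    - [[0,0,0.25],[0,0,0]]
    - [[0,0,0.26],[0,0,0]]
    - [[0,0,0.26],[0,0,0]]
  jaw: 0.05

```text
t: 40.9
tcp_pos: [0.4845, 0.423, 0.2403]
tool_rot: [0.0, 0.995, 0.103, -0.0]
ft_force: [0.3, 0.2, -3.4]
width: 0.0581
finger_force: 65.5
```

Request:
move_arm:
  increments:
    - [[0.01,-0.04,0],[0,0,0]]
    - [[0.023,-0.09,0],[0,0,0]]
    - [[0.036,-0.14,0],[0,0,0]]
    - [[0.049,-0.19,0],[0,0,0]]
    - [[0.062,-0.24,0],[0,0,0]]
    - [[0.075,-0.29,0],[0,0,0]]
    - [[0.088,-0.34,0],[0,0,0]]
    - [[0.101,-0.39,0],[0,0,0]]
    - [[0.11,-0.435,0],[0,0,0]]
    - [[0.1155,-0.4545,0],[0,0,0]]
    - [[0.1155,-0.4545,0],[0,0,0]]
    - [[0.1155,-0.4545,0],[0,0,0]]

```text
t: 42.4
tcp_pos: [0.5999, -0.0303, 0.2397]
tool_rot: [-0.0, 0.995, 0.104, -0.001]
ft_force: [-0.1, -0.6, -2.4]
width: 0.0576
finger_force: 65.5
```

Request:
move_arm:
  increments:
    - [[0,0,-0.02],[0,0,0]]
    - [[0,0,-0.045],[0,0,0]]
    - [[0,0,-0.062],[0,0,0]]
    - [[0,0,-0.073],[0,0,0]]
    - [[0,0,-0.08],[0,0,0]]
    - [[0,0,-0.086],[0,0,0]]
    - [[0,0,-0.092],[0,0,0]]
    - [[0,0,-0.097],[0,0,0]]
    - [[0,0,-0.102],[0,0,0]]
    - [[0,0,-0.102],[0,0,0]]
    - [[0,0,-0.102],[0,0,0]]

```text
t: 43.78
tcp_pos: [0.6004, -0.0314, 0.1386]
tool_rot: [0.0, 0.995, 0.103, 0.0]
ft_force: [-0.7, -0.4, -1.4]
width: 0.0576
finger_force: 65.8
```

Request:
move_arm:
  increments:
    - [[0,0,0],[0,0,0]]
    - [[0,0,0],[0,0,0]]
    - [[0,0,0],[0,0,0]]
    - [[0,0,0],[0,0,0]]
    - [[0,0,0],[0,0,0]]
    - [[0,0,0.02],[0,0,0]]
    - [[0,0,0.05],[0,0,0]]
    - [[0,0,0.09],[0,0,0]]
    - [[0,0,0.13],[0,0,0]]
    - [[-0.01,0.05,0.13],[0,0,0]]
    - [[-0.02,0.1,0.13],[0,0,0]]
    - [[-0.03,0.15,0.13],[0,0,0]]
    - [[-0.03,0.18,0.13],[0,0,0]]
    - [[-0.03,0.18,0.13],[0,0,0]]
    - [[-0.03,0.18,0.13],[0,0,0]]
  jaw: 0.078

```text
t: 45.65
tcp_pos: [0.5704, 0.1482, 0.2684]
tool_rot: [0.0, 0.995, 0.103, -0.0]
ft_force: [-0.5, -0.5, -0.0]
width: 0.0781
finger_force: 0.0
```

Run:
```python
from h import *
print(get_state()['tcp_pos'])
for n in ['scene','top']:
    im,P=dishes(n)
    Q=near(P,(.602,-.032),.036,.163,.19); print(circ(Q),np.median(Q[:,2]))
    for l in ['cover','big_lid']:
        for o in outline_of(n,l)[:2]:
            Q=P[o['mask']]; print(n,l,round(o['confidence'],2),o['rect'],np.median(Q,0).round(4))
    Q=near(P,(.579,-.198),.03,.024,.045); print('knob',Q.mean(0),np.median(Q,0),Q.min(0),Q.max(0),len(Q))
    Q=near(P,(.578,-.197),.037,.0075,.014); print('plate',circ(Q),len(Q))
    if n=='scene': cv2.imwrite('pics/s11.png',cv2.resize(im[120:330,90:480,::-1],None,fx=2,fy=2))
```

```text
[0.57038153 0.14818279 0.26837624]
[ 0.60142152 -0.03284606  0.03268527] 0.17253774672753908
scene cover 0.51 [205.8, 266.1, 230.6, 281.8] [ 0.5806 -0.2025  0.0095]
scene big_lid 0.69 [163.9, 274.9, 197.0, 293.7] [ 0.5795 -0.287   0.0092]
scene big_lid 0.43 [272.8, 251.4, 291.4, 262.0] [ 0.6162 -0.0358  0.0354]
knob [ 0.58463916 -0.20046029  0.03085402] [ 0.58514716 -0.20043386  0.03095826] [ 0.57717157 -0.20785665  0.02422567] [ 0.59199311 -0.19272378  0.03662344] 37
plate [ 0.58109249 -0.20062287  0.02842212] 159
[ 0.60147519 -0.03329287  0.03274738] 0.17495975531296776
top cover 0.76 [338.6, 195.7, 358.9, 215.3] [ 0.5764 -0.1959  0.0106]
top big_lid 0.66 [362.3, 188.7, 392.8, 218.5] [ 0.5805 -0.282   0.0099]
knob [ 0.57741989 -0.196148    0.03231796] [ 0.57786101 -0.19679299  0.0322041 ] [ 0.5709853 -0.2037865  0.0278197] [ 0.58588994 -0.18924322  0.03755581] 27
plate [ 0.57810798 -0.1955796   0.0311363 ] 256
```

View pics/s11.png

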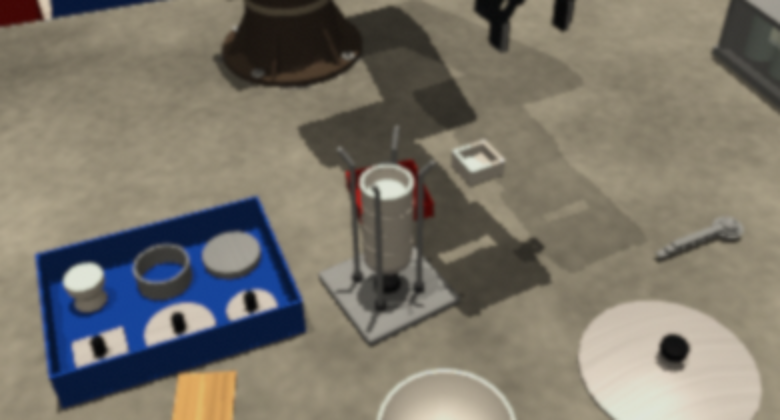

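All four round dishes are stacked at crop (387,185), and the cover is at crop (250,302). I'll move above its knob.

Request:
move_arm:
  increments:
    - [[0,-0.04,0.01],[0,0,0]]
    - [[0,-0.09,0.01],[0,0,0]]
    - [[0,-0.14,0.01],[0,0,0]]
    - [[0,-0.19,0.01],[0,0,0]]
    - [[0.003,-0.24,0.01],[0,0,0]]
    - [[0.006,-0.29,0.01],[0,0,0]]
    - [[0.0075,-0.33,0.01],[0,0,0]]
    - [[0.0075,-0.3447,0],[0,0,0]]
    - [[0.0075,-0.3447,-0.03],[0,0,0]]
    - [[0.0075,-0.3447,-0.08],[0,0,0]]
    - [[0.0075,-0.3447,-0.13],[0,0,0]]
    - [[0.0075,-0.3447,-0.18],[0,0,0]]
    - [[0.0075,-0.3447,-0.22],[0,0,0]]
    - [[0.0075,-0.3447,-0.245],[0,0,0]]
    - [[0.0075,-0.3447,-0.26],[0,0,0]]
    - [[0.0075,-0.3447,-0.27],[0,0,0]]
    - [[0.0075,-0.3447,-0.274],[0,0,0]]
    - [[0.0075,-0.3447,-0.274],[0,0,0]]
    - [[0.0075,-0.3447,-0.274],[0,0,0]]
  jaw: 0.045

```text
t: 48.42
tcp_pos: [0.5781, -0.1962, -0.0049]
tool_rot: [0.0, 0.995, 0.103, 0.0]
ft_force: [0.7, -0.1, 0.3]
width: 0.0448
finger_force: 0.0
```

Request:
move_arm:
  increments:
    - [[0,0,0],[0,0,0]]
    - [[0,0,0],[0,0,0]]
    - [[0,0,0],[0,0,0]]
    - [[0,0,0],[0,0,0]]
    - [[0,0,0],[0,0,0]]
    - [[0,0,0],[0,0,0]]
  jaw: 0.008

```text
t: 49.18
tcp_pos: [0.5781, -0.1962, -0.005]
tool_rot: [0.0, 0.995, 0.103, 0.0]
ft_force: [-1.0, 0.7, 5.9]
width: 0.0127
finger_force: 58.5
```

Request:
move_arm:
  increments:
    - [[0,0,0.01],[0,0,0]]
    - [[0,0,0.03],[0,0,0]]
    - [[0,0,0.07],[0,0,0]]
    - [[0,0,0.12],[0,0,0]]
    - [[0,0,0.17],[0,0,0]]
    - [[0,0,0.22],[0,0,0]]
    - [[0,0,0.25],[0,0,0]]
    - [[0,0,0.25],[0,0,0]]
    - [[0,0,0.25],[0,0,0]]

```text
t: 50.3
tcp_pos: [0.5773, -0.1958, 0.2437]
tool_rot: [-0.0, 0.995, 0.103, -0.0]
ft_force: [-0.1, 0.0, -1.8]
width: 0.0129
finger_force: 58.6
```

Run:
```python
from h import *
s=get_state(); t=s['tcp_pos'];print(t,s['width'],s['ft_force'])
im,d=get_image('scene');P=cloud('scene',d)
Q=near(P,t[:2]+[.0045,-.0037],.045,t[2]-.01,t[2]+.017);print(len(Q),circ(Q),Q.min(0),Q.max(0),np.median(Q[:,2]))
A=np.c_[Q[:,:2]-Q[:,:2].mean(0),np.ones(len(Q))]; print(np.linalg.lstsq(A,Q[:,2],rcond=None)[0])
cv2.imwrite('pics/s12.png',cv2.resize(im[120:300,130:330,::-1],None,fx=3,fy=3))
```

```text
[ 0.57734714 -0.19582384  0.24371837] 0.012925946407666894 [-0.09264138  0.02962254 -1.81368015]
360 [ 0.58108113 -0.19670764  0.02963441] [ 0.55641612 -0.22620183  0.25093085] [ 0.61071447 -0.16756261  0.26052204] 0.2573664745330827
[-0.03116331  0.00394006  0.257129  ]
```

View pics/s12.png

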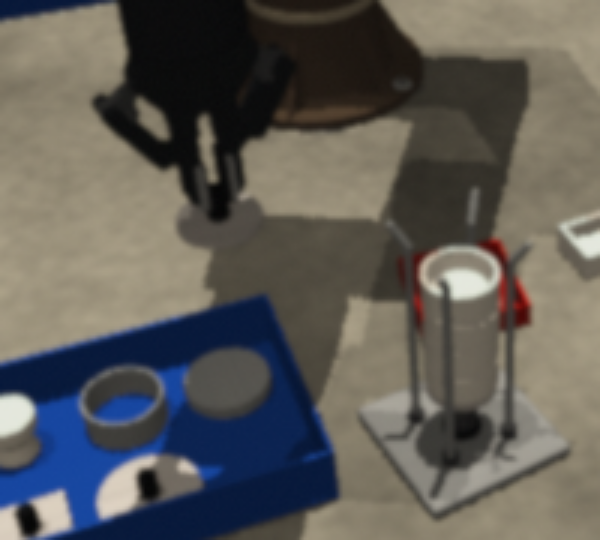

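Request:
move_arm:
  increments:
    - [[0.004,0.03,0.005],[0,0,0]]
    - [[0.01,0.07,0.005],[0,0,0]]
    - [[0.015,0.11,0.005],[0,0,0]]
    - [[0.02,0.145,0.005],[0,0,0]]
    - [[0.0225,0.16,0.0],[0,0,0]]
    - [[0.0227,0.1643,0],[0,0,0]]
    - [[0.0227,0.1643,0],[0,0,0]]
    - [[0.0227,0.1643,-0.015],[0,0,0]]
    - [[0.0227,0.1643,-0.03],[0,0,0]]
    - [[0.0227,0.1643,-0.045],[0,0,0]]
    - [[0.0227,0.1643,-0.055],[0,0,0]]
    - [[0.0227,0.1643,-0.063],[0,0,0]]
    - [[0.0227,0.1643,-0.069],[0,0,0]]
    - [[0.0227,0.1643,-0.073],[0,0,0]]
    - [[0.0227,0.1643,-0.077],[0,0,0]]
    - [[0.0227,0.1643,-0.077],[0,0,0]]
    - [[0.0227,0.1643,-0.077],[0,0,0]]

```text
t: 52.48
tcp_pos: [0.6006, -0.0318, 0.1676]
tool_rot: [0.0, 0.995, 0.103, 0.0]
ft_force: [-0.2, 0.1, 0.3]
width: 0.0126
finger_force: 58.7
```

Run:
```python
from h import *
s=get_state(); t=s['tcp_pos'];print(t,s['width'],s['ft_force'])
im,d=get_image('scene');P=cloud('scene',d)
Q=near(P,t[:2]+[.0045,-.0037],.034,t[2]-.003,t[2]+.02);print(len(Q),circ(Q),np.percentile(Q[:,2],[5,50,95]))
cv2.imwrite('pics/s13.png',cv2.resize(im[140:280,220:350,::-1],None,fx=4,fy=4))
```

```text
[ 0.60062812 -0.03175516  0.1676404 ] 0.012564183182314097 [-0.15456335  0.12151545  0.33674771]
380 [ 0.60477708 -0.03325971  0.02972111] [0.16678824 0.18070484 0.18318646]
```

View pics/s13.png

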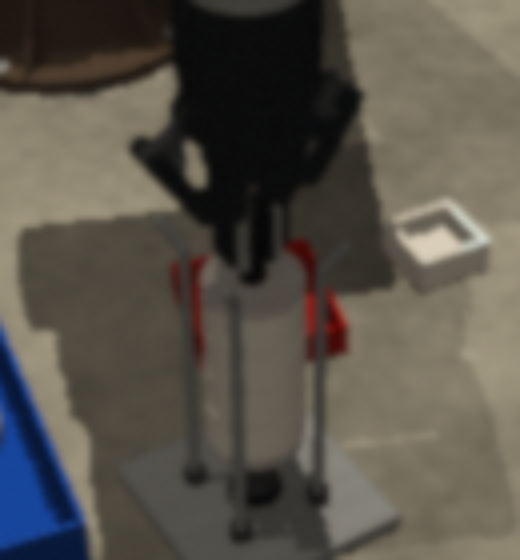

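The cover is on the stack and centred. I'll release it to a 40 mm opening and rise clear.

Request:
move_arm:
  increments:
    - [[0,0,0],[0,0,0]]
    - [[0,0,0],[0,0,0]]
    - [[0,0,0],[0,0,0]]
    - [[0,0,0],[0,0,0]]
    - [[0,0,0],[0,0,0]]
    - [[0,0,0.01],[0,0,0]]
    - [[0,0,0.04],[0,0,0]]
    - [[0,0,0.08],[0,0,0]]
    - [[0,0,0.11],[0,0,0]]
    - [[-0.01,0.05,0.11],[0,0,0]]
    - [[-0.02,0.1,0.11],[0,0,0]]
    - [[-0.03,0.15,0.11],[0,0,0]]
    - [[-0.03,0.18,0.11],[0,0,0]]
    - [[-0.03,0.18,0.11],[0,0,0]]
    - [[-0.03,0.18,0.11],[0,0,0]]
    - [[-0.03,0.18,0.11],[0,0,0]]
    - [[-0.03,0.18,0.11],[0,0,0]]
  jaw: 0.04

```text
t: 54.65
tcp_pos: [0.5707, 0.1474, 0.2775]
tool_rot: [0.0, 0.995, 0.103, 0.0]
ft_force: [0.0, 0.2, 0.0]
width: 0.0397
finger_force: 0.0
```

Run:
```python
from h import *
for n in ['scene','top']:
    im,P=dishes(n)
    Q=near(P,(.603,-.032),.036,.168,.188); print(n,circ(Q),np.percentile(Q[:,2],[5,50,95]))
    Q=near(P,(.443,.025),.035,.035,.075); print('shaker',circ(Q),Q[:,2].max())
    if n=='scene': cv2.imwrite('pics/s14.png',cv2.resize(im[130:320,90:480,::-1],None,fx=2,fy=2))
```

```text
scene [ 0.60267874 -0.03115377  0.03278574] [0.17095362 0.17702213 0.18264401]
shaker [0.45675462 0.01850777 0.022803  ] 0.06077925144476237
top [ 0.60028405 -0.03007587  0.02985442] [0.17406286 0.17829983 0.18132785]
shaker [0.44232399 0.02582126 0.01958347] 0.06836990575645152
```

View pics/s14.png

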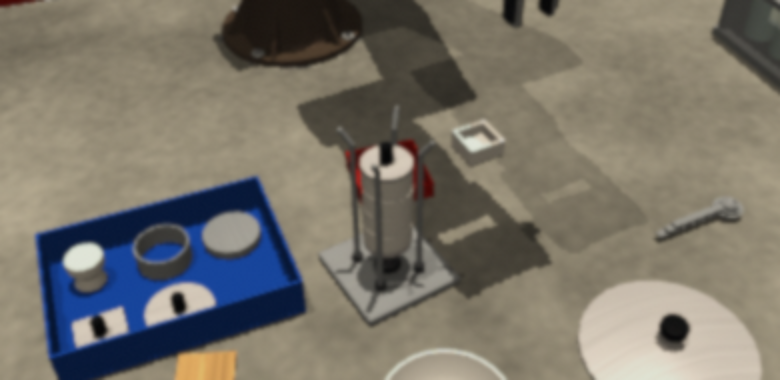

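The cover lies flat, knob up, on the four dishes at crop (387,160). The other five things are in the bin, and the square dish and spoons are untouched.

```bash
python3 -c "
from station import *
print(close_job())"
```

```text
the job is handed in; nothing more can be done
None
```

I handed the job in with the shaker upright in the tray, all four round dishes stacked on the platform, and the cover flat, knob up, on top; the last pictures showed everything in place, but no verdict came back.

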